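Clamp the tongs and give their hinge a shot of spray

TASK

The serving tongs lie loose in the bench clamp. Wind the clamp's crank clockwise until the rubber pad holds the tongs firmly, stopping once the crank turns stiff, and let go of it; then press the nozzle cap of the leaning spray can fully down for a moment and let it spring back up. Leave the tongs clamped where they lie, and do not disturb the other things on the bench.

Things in the scene. Friction and masses are not known exactly. Their poses are not given: they have to be found in the camera images.
- clamp: Fixed bench clamp, dark base plate 130 x 300 x 12 mm (local x -60..70, y -220..80). Origin on the table under the screw axis; z up, at yaw 0 x away from the robot. Grey C-frame: column at x = +55 mm, beam 50 mm wide, top 150 mm up. Under the beam hangs a black rubber pad, 38 mm across and 12 mm thick, on a stiff coil spring (15 N per mm); the tongs' rest block is 105 mm toward -y.
- anvil: Steel anvil block of the clamp, 50 x 70 x 48 mm, fixed on its base plate under the pad; its top is 60 mm above the table. Origin at the centre of its underside. The tongs are squeezed between it and the pad: well clamped is 45 to 150 N (an eighth to half a turn past touch); over 200 N (about 10 N at the knob beyond the drag) dents them.
- crank_axis (a point): On the crank's vertical axis, 165 mm above the table, in the crank arm (top 169 mm up; hub 32 mm across, top 172 mm). Clockwise from above lowers the pad 20 mm a turn; it touches the tongs 0.3 to 1.1 turns from the start, to be felt. Drag about 3 N at the knob; past touch 5 N more in a third of a turn. Let go, it stays, or eases back to hold about 65 N.
- crank_knob (a point): Centre of the top of the crank's black upright knob: cylinder 22 mm in diameter, 46 mm tall (top 216 mm above the table, foot 170 mm, just above the arm), 60 mm from crank_axis; it spins freely on its own pin, so it can be held and led round the circle without turning the hand.
- tongs: Loose closed steel serving tongs, 230 mm long, 20 mm wide and 20 mm thick, lying on the anvil and rest along the clamp's y; widened flat ends (34 mm) at +y. Origin at the middle of the length on the underside (60 mm above the table); z up. The pad comes down on its top about 40 mm toward +y of the origin.
- tongs_hinge (a point): Centre of the tongs' hinge barrel at their -y end, which the spray can aims at.
- can_stand: Fixed bracket on a dark foot plate (local x -5..115 mm, y -45..45 mm) holding an aluminium spray can 44 mm in diameter that leans 30 degrees from vertical, its top toward the bracket's -x (toward the robot and the tongs). Origin on the table, below the nozzle; z up.
- nozzle_top (a point): Centre of the flat top of the white nozzle cap, a cylinder 26 mm in diameter and 20 mm tall, about 142 mm above the table at rest. Its z axis is the can's axis, pointing up out of the cap and leaning 30 degrees toward the bracket's -x; its x axis points away from the spray direction. The cap is pressed along -z.
- nozzle (a joint): Stroke of the nozzle cap along the can's axis: 0 m at rest, 0.006 m fully down, against a spring of 2.8 N at the start and 7 N at the bottom; springs back when released. It counts as fully down from 0.0048 m. More than 45 N would break it.
- spare_can: Bystander: loose upright spare bottle of pale metal with a paper label, 44 mm in diameter, 140 mm tall. Origin under its centre.
- spatula: Bystander: loose spatula with a black handle lying on the bench to the left. Origin about the middle.
- cup: Bystander: loose steel cup 80 mm in diameter, 100 mm tall, standing at the far left. Origin under its centre.
Things that resemble listed ones, but are neither listed nor needed, are in the scene too. What is shaped like the can_stand but pink or purple is not meant.

How it is judged:
On the way, in this order (a step that is already met when the one before it is completed fails the run):
1. the pad holds the tongs firmly on the anvil (over 25 N) and the clamp is let go (contact force between anvil and tongs above 25 N and contact force between the fingers and clamp below 0.1 N and contact force between the fingers and tongs below 0.1 N), for 0.2 s.
2. the nozzle cap is pressed fully down (4.8 mm or more of 6) (value of joint nozzle above 0.0048 m), for 0.1 s.
At the end, for the whole second after the job is handed in: The pad still holds the tongs on the anvil with over 25 N, the tongs lie still within 12 mm of where they were, and the nozzle cap is back up (within 1 mm) (contact force between anvil and tongs above 25 N and value of joint nozzle below 0.001 m and distance of tongs from where it was at the start of the episode below 0.012 m and linear speed of tongs below 0.02 m/s); the robot touches nothing.
It fails at once if the nozzle cap is pressed with more than 45 N (contact force between can_stand and anything else above 45 N).
It fails at once if the tongs are clamped with more than 200 N (contact force between anvil and tongs above 200 N).
It fails at once if the tongs are moved more than 25 mm (distance of tongs from where it was at the start of the episode above 0.025 m).
It fails at once if a bystander is moved more than 30 mm (distance of any of spare_can, spatula, cup from where it was at the start of the episode above 0.03 m).
It also fails if it takes over 61 s, if anything falls off the work surface, if the arm or the gripper's body presses on something with over 40 N, if the wrist force passes 120 N, or if a joint passes its speed limit or range.

ROBOT

A 6-joint arm with a two-finger parallel gripper is mounted at the origin on the work surface. World frame = base frame: x ahead of the robot, y to its left, z up, the work surface at z = 0. Lengths are in m, angles in rad, forces in N, time in s.
With the tool pointing down it reaches from about 0.375 to 0.9 m from the base axis. Payload 3.1 kg.
Tool frame: the origin (TCP) lies at the very end of the fingers, on their centre line; the grasp point (between the pads) lies 19 mm behind it; z points along the fingers, y is the line along which they close (so a half turn about z gives the same grasp; the last joint's range is limited). The gripper opens to 85 mm and grips with 20 to 120 N. Pads are 22 mm wide; open, the fingers measure 114 mm over their backs; the gripper's body (76 mm by 85 mm) begins 54 mm behind the grasp point. The pads swing forward as they close: fully open they stand 13 mm farther back than shut.
Start: joints at [1.169, 0.527, 1.433, -0, 1.181, -0.178], TCP at [0.139, 0.609, 0.231] pointing down, gripper open.
Joint ranges: [-3.08, 3.08], [-0.75, 2.2], [0.22, 2.44], [-1.43, 4.57], [0, 2.65], [-2.85, 2.85]. Speed limits (rad/s): [2.79, 2.79, 3.14, 3.14, 3.14, 3.14].

INTERFACE

Orientations are given as a unit quaternion [x, y, z, w].
In Python, from station import manip, vision gives the robot as it stands.
- The arm moves only by the tool drive_tool, never from a script. Its argument "deltas" is a list that holds one entry, the list of rows, each a list of 4 numbers: the shift along the tool's x, y, z in mm, then the turn about the tool's z in rad. A call has 1 to 5 rows; each row is the pose to reach, as a shift and turn from the pose commanded when the call began, along the tool's axes at that moment; what a row does not reach only later rows make up. A row lasts 1/12 s, in which the tool goes at most 41.7 mm and 7.16 degrees, less where a joint would pass 70% of its speed; a pose out of reach is approached as far as the arm can. A call with a gripper value outside its range is refused whole. "jaw" is the finger opening in mm, from 0 to 85.4, set as the call begins (left out, the last holds). The fingers move at their own pace and stop on an object; "force" is the grip in N (left out, the last holds). Time passes only in rows, so rows that repeat a pose let the fingers close. It gives the time, the measured TCP pose, the force, the opening and the grip force at its end, in the units of the state.
- manip.sense(): the state, without advancing time (a new reading comes with each control period).
- vision.snapshot(name): name is "scene" or "top" or "wrist"; returns the picture (420x560x3 uint8, red, green, blue); there is no depth.
- vision.camera_model(name): a dict with "camera_matrix" (3x3 intrinsics, pixels), "rvec" (rotation vector, rad) and "tvec" (3), from world to camera coordinates, as OpenCV has them. Camera axes: x right, y down, z forward; pixel columns grow to the right and rows downward; lengths in m; the calibration is good to about 2 mm. A picture is of the moment at which its call begins: read the wrist's pose just before it. camera_model takes no time and is no camera call; for the wrist camera it gives the pose at the moment of the call.
- manip.sign_off(): hands the job in; it is judged then, once.
The state is a dict: "t": time; "q": joint angles; "qd": joint speeds; "tau": joint torques, N m; "tcp_pos": TCP position; "tool_rot": TCP orientation; "force": force on the tool from outside, world axes, zero at the start; "ft_torque": the same for the moment, N m; "finger_gap": opening from 0.0 (shut) to 1.0 (fully open); "gripper_force": force on a finger pad.
Only numpy, scipy, OpenCV 4.12 (cv2) and the standard library are available. Lean on these libraries where they do the work, as an engineer would, in place of code of your own. Each camera call takes 0.05 s, during which the arm holds its last target. There are 200 camera calls.

## Working session

There is one attempt and no reset: what is moved stays moved. The work goes in short steps, Python scripts to look and compute and a tool call to move; the robot and the scene stay as the last step left them, time stands still between calls to the robot, and variables do not carry over. Pictures are saved under pics/ and viewed, at most 10 in all, crops included, and the job is handed in when it is done.

Besides the shell and the picture viewer there is one more tool, called after "Emit:" as name(argument=value, ...), one argument or row to a line, values as JSON. drive_tool: Moves the arm, as the interface text tells. Its arguments: {"type":"object","properties":{"deltas":{"type":"array"},"jaw":{"type":"number"},"force":{"type":"number"}},"required":["deltas"]}

```bash
mkdir -p pics; python3 - <<'E'
from station import manip, vision
import cv2
for n in("scene","top"):
    im=vision.snapshot(n); cv2.imwrite(f"pics/{n}0.png",cv2.resize(im[:,:,::-1],(800,600),interpolation=cv2.INTER_CUBIC))
    cv2.imwrite(f"pics/{n}_raw.png",im[:,:,::-1])
    m=vision.camera_model(n);print(m)
s=manip.sense();print(s)
E
```

```text
{'camera_matrix': array([[477.84146289,   0.        , 280.03272342],
       [  0.        , 477.84146289, 204.84349664],
       [  0.        ,   0.        ,   1.        ]]), 'rvec': array([ 1.54409737,  1.94405341, -0.85448809]), 'tvec': array([ 0.0868405 , -0.20036656,  1.86142568])}
{'camera_matrix': array([[459.98949701,   0.        , 277.61358325],
       [  0.        , 459.98949701, 207.81549442],
       [  0.        ,   0.        ,   1.        ]]), 'rvec': array([ 2.1881228 , -2.13856231,  0.11843545]), 'tvec': array([0.03319904, 0.50297249, 1.38519122])}
{'t': 0.1, 'q': array([ 1.16851935e+00,  5.28382951e-01,  1.43377254e+00,  2.78781725e-06,
        1.18142908e+00, -1.78484510e-01]), 'qd': array([ 0.00071558, -0.00193732, -0.00310675,  0.00070484,  0.00036905,
       -0.00142732]), 'tau': array([-1.87444975e-04, -4.43307710e+01, -1.78585678e+01, -2.75452039e-04,
        3.86266431e-03,  1.95351379e-05]), 'tcp_pos': array([0.13840797, 0.60881487, 0.23042602]), 'tool_rot': array([ 1.11663346e-01,  9.93745594e-01, -9.53891514e-04, -2.86394369e-04]), 'force': array([0.10318345, 0.0321197 , 0.96806976]), 'ft_torque': array([-0.01073262,  0.00973673,  0.04567652]), 'gripper_force': 0.0, 'finger_gap': 0.9999059861501135}
```

View pics/scene0.png

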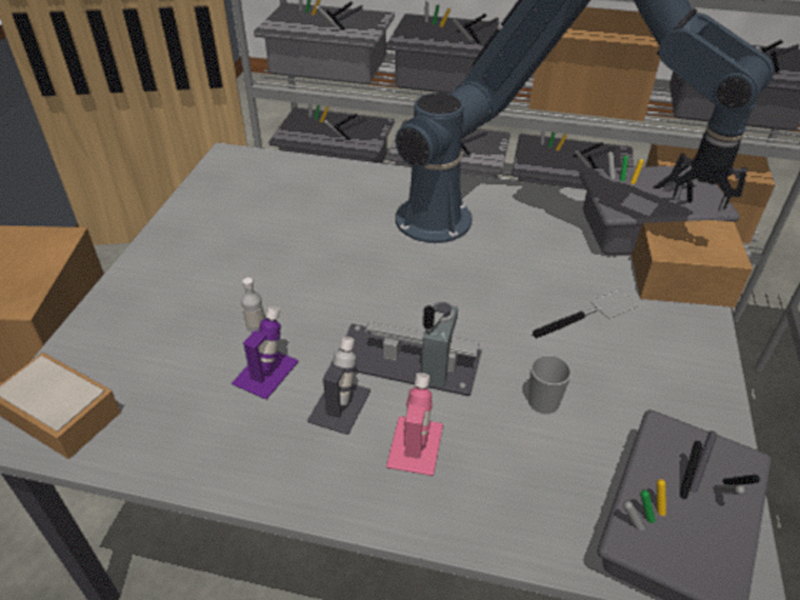

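View pics/top0.png

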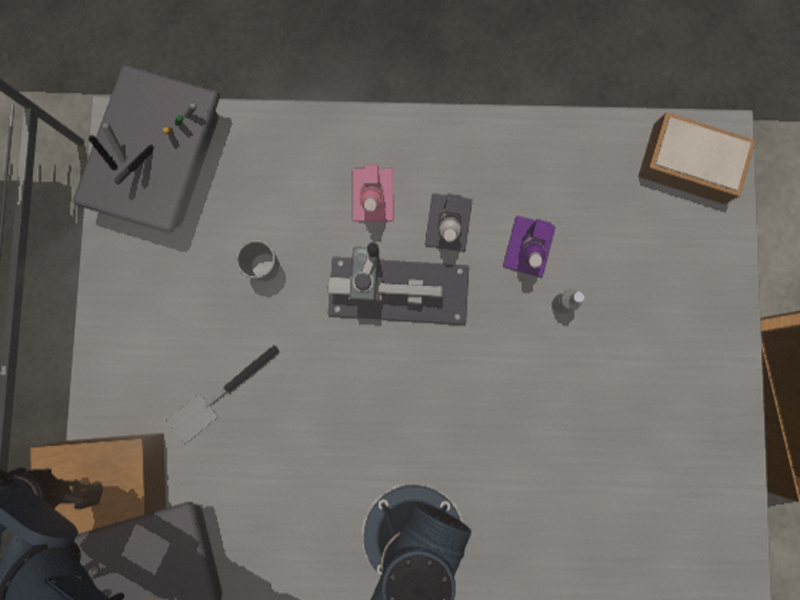

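The top view shows the clamp around (400,290), crank hub at (363,282), knob at (373,250), dark can stand at (449,222) with its cap at (451,228). The pink stand (372,195) and purple stand (530,248) are decoys, the cup is at (257,261), and the spare bottle is at (572,298).

```bash
python3 - <<'E'
import cv2
t=cv2.imread("pics/top_raw.png")[130:230,225:335]; cv2.imwrite("pics/ct.png",cv2.resize(t,None,fx=6,fy=6,interpolation=cv2.INTER_CUBIC)[:600])
t=cv2.imread("pics/scene_raw.png")[205:300,215:345]; cv2.imwrite("pics/cs.png",cv2.resize(t,None,fx=6,fy=6,interpolation=cv2.INTER_CUBIC))
E
```

```text
(no output)
```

View pics/ct.png

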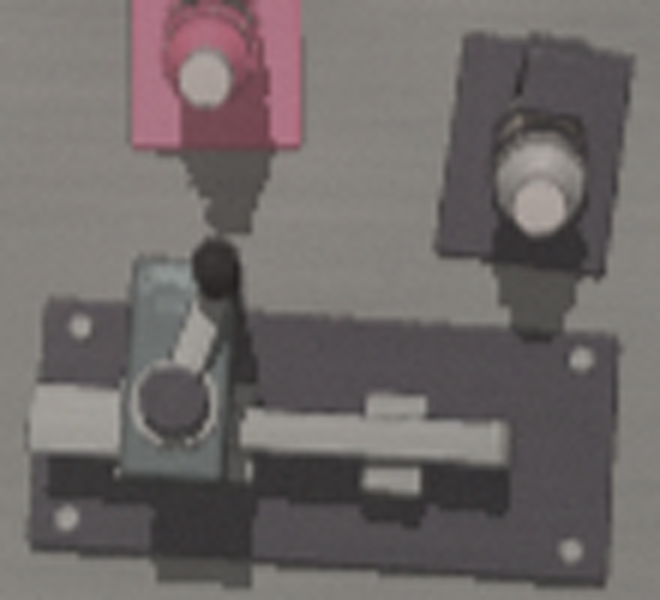

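View pics/cs.png

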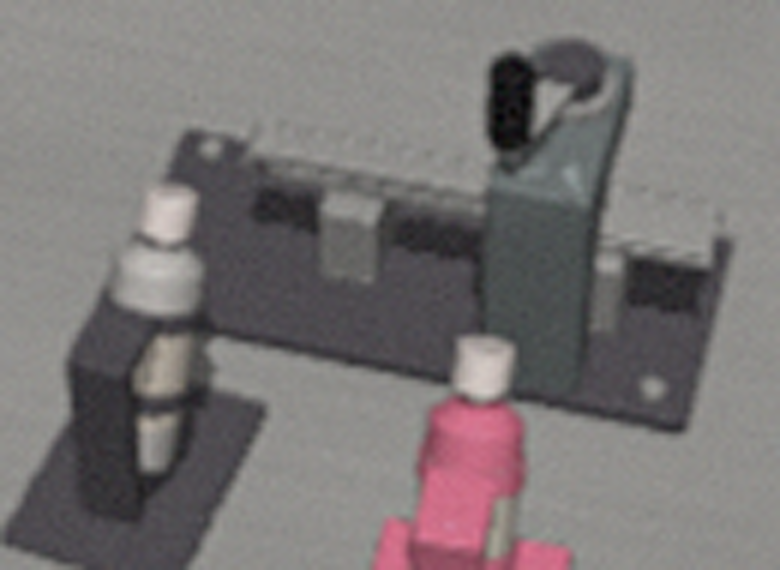

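The top crop shows the hub centre at (175,403), knob top at (214,266) and cap top at (540,208). The clamp plate corners are (47,300), (617,335), (605,585), (32,548), and the foot plate corners are (466,35), (632,55), (602,275), (438,252). In the scene crop the knob top is at (511,64), hub top at (570,62) and cap top at (170,195).

```bash
cat > h.py <<'E'
import numpy as np, cv2
from station import manip, vision
from scipy.spatial.transform import Rotation as R
def ray(n,uv,m=None):
    m=m or vision.camera_model(n);Rm=cv2.Rodrigues(np.array(m["rvec"]))[0];t=np.array(m["tvec"]).ravel()
    p=cv2.undistortPoints(np.array([[uv]],float),m["camera_matrix"],None).ravel()
    return -Rm.T@t, Rm.T@np.r_[p,1]
def onz(n,uv,z,m=None):
    c,d=ray(n,uv,m);return c+d*(z-c[2])/d[2]
def tri(a,b):
    (c1,d1),(c2,d2)=a,b
    s=np.linalg.lstsq(np.c_[d1,-d2],c2-c1,rcond=None)[0]
    p,q=c1+d1*s[0],c2+d2*s[1];return (p+q)/2,np.linalg.norm(p-q)
E
python3 - <<'E'
from h import *
np.set_printoptions(precision=4,suppress=True)
T=lambda c:(np.array(c)+.5)/6-.5+[225,130]
S=lambda c:(np.array(c)+.5)/6-.5+[215,205]
for nm,a,b,z in [("hub",(175,403),(570,62),.172),("knob",(214,266),(511,64),.216),("cap",(540,208),(170,195),.142)]:
    print(nm,onz("top",T(a),z),onz("scene",S(b),z),*tri(ray("top",T(a)),ray("scene",S(b))))
c=np.array([onz("top",T(p),.012) for p in [(47,300),(617,335),(605,585),(32,548)]])
f=np.array([onz("top",T(p),.008) for p in [(466,35),(632,55),(602,275),(438,252)]])
print(c,c.mean(0));print(f,f.mean(0))
for p in (c,f):
    for i in range(4):
        d=p[(i+1)%4]-p[i];print(np.linalg.norm(d),np.degrees(np.arctan2(d[1],d[0])))
E
```

```text
hub [0.5153 0.1109 0.172 ] [0.518 0.114 0.172] [0.5154 0.1124 0.1693] 0.002566224407551788
knob [0.5715 0.0928 0.216 ] [0.5718 0.0946 0.216 ] [0.5715 0.0937 0.2156] 0.0017466157761049966
cap [ 0.6168 -0.0582  0.142 ] [ 0.6176 -0.0547  0.142 ] [ 0.6167 -0.0567  0.1408] 0.003284981479875596
[[ 0.5895  0.1882  0.012 ]
 [ 0.5778 -0.1092  0.012 ]
 [ 0.4473 -0.1044  0.012 ]
 [ 0.4597  0.1915  0.012 ]] [0.5186 0.0415 0.012 ]
[[ 0.7371 -0.028   0.008 ]
 [ 0.7282 -0.1159  0.008 ]
 [ 0.6101 -0.1014  0.008 ]
 [ 0.6203 -0.0154  0.008 ]] [ 0.6739 -0.0652  0.008 ]
0.2975566976954567 -92.24732925841501
0.13058979305907747 177.91204081897754
0.29618355029139676 87.609144777719
0.12985897051905962 -1.4807758004778016
0.08826841124910666 -95.73192124763601
0.11907742911463523 173.01564454740347
0.08664288464653283 83.20157146214336
0.1174402400188261 -6.201347892174227
```

Emit:
drive_tool(
  deltas=[
    [[-40, -30, -10, -0.113], [-70, -53, -20, -0.113], [-100, -76, -35, -0.113], [-130, -99, -35, -0.113], [-160, -122, -35, -0.113]],
  ],
  jaw=60,
  force=30,
)

```text
t: 0.52
tcp_pos: [0.2687, 0.4537, 0.2671]
tool_rot: [0.055, 0.998, 0.001, 0.001]
force: [1.1, 0.2, 0.1]
finger_gap: 0.702
gripper_force: 0.0
```

Emit:
drive_tool(
  deltas=[
    [[-28, -27, 0, 0], [-56, -54, 0, 0], [-84, -81, 0, 0], [-112, -108, 0, 0], [-140, -135, 0, 0]],
  ],
)

```text
t: 0.93
tcp_pos: [0.3924, 0.3035, 0.2661]
tool_rot: [0.055, 0.998, -0.0, -0.0]
force: [1.3, 0.3, 0.5]
finger_gap: 0.703
gripper_force: 0.0
```

Emit:
drive_tool(
  deltas=[
    [[-28, -27, 0, 0], [-56, -54, 0, 0], [-84, -81, 0, 0], [-112, -108, 0, 0], [-130, -125, 0, 0]],
  ],
)

```text
t: 1.35
tcp_pos: [0.5094, 0.1636, 0.2661]
tool_rot: [0.057, 0.998, -0.0, 0.0]
force: [0.2, 0.4, -0.0]
finger_gap: 0.707
gripper_force: 0.0
```

Emit:
drive_tool(
  deltas=[
    [[-30, -27, 0, 0], [-60, -54, 0, 0], [-62, -56, 0, 0], [-62, -56, 0, 0]],
  ],
)

```text
t: 1.68
tcp_pos: [0.5639, 0.1021, 0.2656]
tool_rot: [0.057, 0.998, -0.0, -0.0]
force: [0.0, 0.6, -0.5]
finger_gap: 0.704
gripper_force: 0.0
```

```bash
python3 - <<'E'
from h import *
s=manip.sense();m=vision.camera_model("wrist");im=vision.snapshot("wrist")
np.set_printoptions(precision=4,suppress=True)
print(s["tcp_pos"],s["tool_rot"],s["force"],s["t"]);print(R.from_quat(s["tool_rot"]).as_matrix())
cv2.imwrite("pics/w1.png",cv2.resize(im[:,:,::-1],(784,588)))
Rm=cv2.Rodrigues(m["rvec"])[0]
for n,p in dict(hub=(.516,.112,.172),knob=(.5715,.0935,.216),cap=(.6167,-.0567,.1408)).items():
    print(n,cv2.projectPoints(np.array([p]),m["rvec"],m["tvec"],m["camera_matrix"],None)[0].ravel()*1.4)
import pickle;pickle.dump(m,open("w1.pkl","wb"))
E
```

```text
[0.5639 0.1021 0.2656] [ 0.0573  0.9984 -0.     -0.0003] [ 0.0429  0.6482 -0.4915] 1.6833
[[-0.9934  0.1144 -0.0006]
 [ 0.1144  0.9934 -0.    ]
 [ 0.0006 -0.0001 -1.    ]]
hub [396.2744 205.9366]
knob [372.2432 336.1132]
cap [166.7151 378.4612]
```

View pics/w1.png

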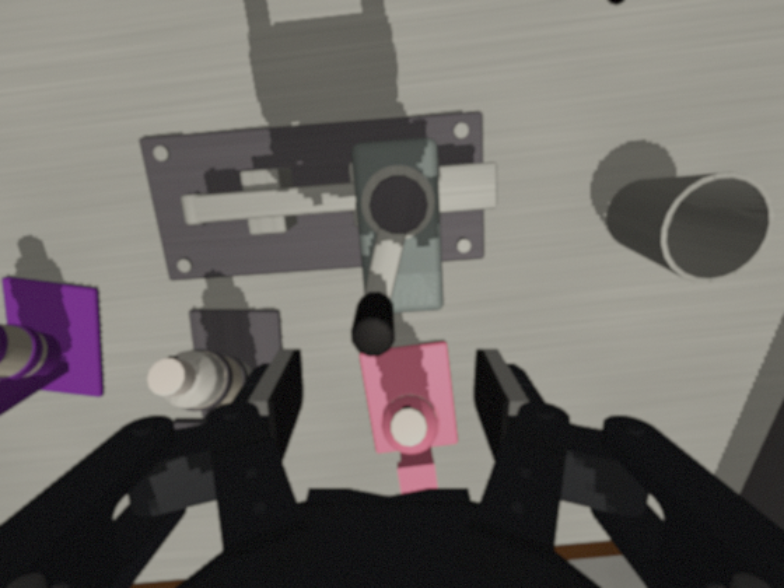

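The wrist view shows the knob top at (374,334), hub at (398,201) and cap at (167,377), all within 2 mm of my estimates. Next I'll descend around the knob.

Emit:
drive_tool(
  deltas=[
    [[-9, -7.5, 0, 0], [-9, -7.5, 25, 0], [-9, -7.5, 55, 0], [-9, -7.5, 84, 0], [-9, -7.5, 84, 0]],
  ],
)

```text
t: 2.15
tcp_pos: [0.5659, 0.0967, 0.1772]
tool_rot: [0.054, 0.998, -0.0, -0.006]
force: [-1.8, 1.1, -0.7]
finger_gap: 0.701
gripper_force: 0.0
```

Emit:
drive_tool(
  deltas=[
    [[0, 0, 0, 0], [0, 0, 0, 0], [0, 0, 0, 0], [0, 0, 0, 0], [0, 0, 0, 0]],
  ],
  jaw=15,
  force=30,
)

```text
t: 2.57
tcp_pos: [0.5722, 0.0955, 0.1846]
tool_rot: [0.055, 0.998, -0.0, 0.002]
force: [0.0, -1.8, 6.0]
finger_gap: 0.246
gripper_force: 30.3
```

```bash
cat >> h.py <<'E'
A=np.array([[-.9937,.112],[.112,.9937]])  # rows: tool x, tool y in world
def rows(a,step,n=5,r=59.7):
    P=lambda t:r*np.array([np.cos(np.radians(t)),np.sin(np.radians(t))])
    return [[*map(float,np.round(A@(P(a-step*(i+1))-P(a)),1)),0,0] for i in range(n)]
def tang(f,a):
    a=np.radians(a); return f[0]*np.cos(a)+f[1]*np.sin(a), -f[0]*np.sin(a)+f[1]*np.cos(a)
E
python3 - <<'E'
from h import *
a=-17
for k in range(9): print(a,rows(a,12));a-=60
E
```

```text
-17 [[3.6, -12.0, 0, 0], [9.5, -22.9, 0, 0], [17.6, -32.4, 0, 0], [27.6, -40.0, 0, 0], [38.8, -45.3, 0, 0]]
-77 [[12.1, -2.9, 0, 0], [24.6, -3.2, 0, 0], [36.9, -0.9, 0, 0], [48.4, 3.9, 0, 0], [58.7, 11.0, 0, 0]]
-137 [[8.6, 9.1, 0, 0], [15.1, 19.7, 0, 0], [19.2, 31.5, 0, 0], [20.9, 43.9, 0, 0], [19.9, 56.3, 0, 0]]
-197 [[-3.6, 12.0, 0, 0], [-9.5, 22.9, 0, 0], [-17.6, 32.4, 0, 0], [-27.6, 40.0, 0, 0], [-38.8, 45.3, 0, 0]]
-257 [[-12.1, 2.9, 0, 0], [-24.6, 3.2, 0, 0], [-36.9, 0.9, 0, 0], [-48.4, -3.9, 0, 0], [-58.7, -11.0, 0, 0]]
-317 [[-8.6, -9.1, 0, 0], [-15.1, -19.7, 0, 0], [-19.2, -31.5, 0, 0], [-20.9, -43.9, 0, 0], [-19.9, -56.3, 0, 0]]
-377 [[3.6, -12.0, 0, 0], [9.5, -22.9, 0, 0], [17.6, -32.4, 0, 0], [27.6, -40.0, 0, 0], [38.8, -45.3, 0, 0]]
-437 [[12.1, -2.9, 0, 0], [24.6, -3.2, 0, 0], [36.9, -0.9, 0, 0], [48.4, 3.9, 0, 0], [58.7, 11.0, 0, 0]]
-497 [[8.6, 9.1, 0, 0], [15.1, 19.7, 0, 0], [19.2, 31.5, 0, 0], [20.9, 43.9, 0, 0], [19.9, 56.3, 0, 0]]
```

Emit:
drive_tool(
  deltas=[
    [[3.6, -12, 0, 0], [9.5, -22.9, 0, 0], [17.6, -32.4, 0, 0], [27.6, -40, 0, 0], [38.8, -45.3, 0, 0]],
  ],
)

```text
t: 2.98
tcp_pos: [0.5297, 0.0548, 0.1845]
tool_rot: [0.056, 0.998, 0.001, 0.004]
force: [3.5, 3.7, 6.6]
finger_gap: 0.248
gripper_force: 30.5
```

Emit:
drive_tool(
  deltas=[
    [[12.1, -2.9, 0, 0], [24.6, -3.2, 0, 0], [36.9, -0.9, 0, 0]],
  ],
)

```text
t: 3.23
tcp_pos: [0.4936, 0.0569, 0.1845]
tool_rot: [0.056, 0.998, -0.0, 0.005]
force: [4.0, 0.1, 6.2]
finger_gap: 0.245
gripper_force: 30.4
```

```bash
python3 - <<'E'
from h import *
a=-113
for k in range(12): print(a,rows(a,10));a-=50
E
```

```text
-113 [[9.7, 3.8, 0, 0], [18.5, 9.3, 0, 0], [26.3, 16.2, 0, 0], [32.8, 24.3, 0, 0], [37.8, 33.5, 0, 0]]
-163 [[3.3, 9.9, 0, 0], [4.8, 20.2, 0, 0], [4.5, 30.6, 0, 0], [2.4, 40.8, 0, 0], [-1.4, 50.4, 0, 0]]
-213 [[-5.4, 8.9, 0, 0], [-12.4, 16.7, 0, 0], [-20.5, 23.1, 0, 0], [-29.7, 28.1, 0, 0], [-39.5, 31.4, 0, 0]]
-263 [[-10.3, 1.5, 0, 0], [-20.7, 1.2, 0, 0], [-30.9, -0.8, 0, 0], [-40.6, -4.7, 0, 0], [-49.4, -10.1, 0, 0]]
-313 [[-7.8, -6.9, 0, 0], [-14.3, -15.1, 0, 0], [-19.2, -24.2, 0, 0], [-22.5, -34.1, 0, 0], [-24.0, -44.4, 0, 0]]
-363 [[0.3, -10.4, 0, 0], [2.4, -20.6, 0, 0], [6.2, -30.3, 0, 0], [11.6, -39.1, 0, 0], [18.6, -46.9, 0, 0]]
-413 [[8.2, -6.5, 0, 0], [17.3, -11.4, 0, 0], [27.2, -14.7, 0, 0], [37.5, -16.2, 0, 0], [47.9, -16.0, 0, 0]]
-463 [[10.2, 2.1, 0, 0], [19.9, 5.9, 0, 0], [28.7, 11.4, 0, 0], [36.5, 18.3, 0, 0], [43.0, 26.4, 0, 0]]
-513 [[5.0, 9.2, 0, 0], [8.2, 19.0, 0, 0], [9.8, 29.3, 0, 0], [9.5, 39.7, 0, 0], [7.4, 49.9, 0, 0]]
-563 [[-3.8, 9.7, 0, 0], [-9.3, 18.5, 0, 0], [-16.2, 26.3, 0, 0], [-24.3, 32.8, 0, 0], [-33.5, 37.8, 0, 0]]
-613 [[-9.9, 3.3, 0, 0], [-20.2, 4.8, 0, 0], [-30.6, 4.5, 0, 0], [-40.8, 2.4, 0, 0], [-50.4, -1.4, 0, 0]]
-663 [[-8.9, -5.4, 0, 0], [-16.7, -12.4, 0, 0], [-23.1, -20.5, 0, 0], [-28.1, -29.7, 0, 0], [-31.4, -39.5, 0, 0]]
```

Emit:
drive_tool(
  deltas=[
    [[9.7, 3.8, 0, 0], [18.5, 9.3, 0, 0], [26.3, 16.2, 0, 0], [32.8, 24.3, 0, 0], [37.8, 33.5, 0, 0]],
  ],
)

```text
t: 3.65
tcp_pos: [0.4578, 0.0941, 0.1844]
tool_rot: [0.055, 0.998, -0.001, 0.003]
force: [-1.5, -4.6, 11.2]
finger_gap: 0.244
gripper_force: 30.8
```

Emit:
drive_tool(
  deltas=[
    [[3.3, 9.9, 0, 0], [4.8, 20.2, 0, 0], [4.5, 30.6, 0, 0], [2.4, 40.8, 0, 0], [-1.4, 50.4, 0, 0]],
  ],
)

```text
t: 4.07
tcp_pos: [0.4636, 0.1448, 0.1843]
tool_rot: [0.055, 0.998, -0.001, 0.001]
force: [-2.3, -4.4, 12.4]
finger_gap: 0.25
gripper_force: 31.0
```

Emit:
drive_tool(
  deltas=[
    [[-5.4, 8.9, 0, 0], [-12.4, 16.7, 0, 0], [-20.5, 23.1, 0, 0]],
  ],
)

```text
t: 4.32
tcp_pos: [0.486, 0.1659, 0.1843]
tool_rot: [0.055, 0.998, -0.0, 0.0]
force: [-3.5, -1.9, 13.3]
finger_gap: 0.249
gripper_force: 31.1
```

Emit:
drive_tool(
  deltas=[
    [[-9.2, 5, 0, 0], [-19, 8.3, 0, 0], [-29.3, 9.8, 0, 0], [-39.7, 9.5, 0, 0]],
  ],
)

```text
t: 4.65
tcp_pos: [0.5258, 0.1721, 0.1844]
tool_rot: [0.055, 0.998, 0.001, -0.001]
force: [-5.2, 2.9, 13.0]
finger_gap: 0.247
gripper_force: 31.1
```

Emit:
drive_tool(
  deltas=[
    [[-10.2, -2, 0, 0], [-19.9, -5.9, 0, 0], [-28.7, -11.3, 0, 0]],
  ],
)

```text
t: 4.9
tcp_pos: [0.5539, 0.1587, 0.1844]
tool_rot: [0.056, 0.998, 0.002, 0.0]
force: [-3.8, 5.6, 10.7]
finger_gap: 0.246
gripper_force: 31.0
```

Emit:
drive_tool(
  deltas=[
    [[-7.8, -6.9, 0, 0], [-14.3, -15.1, 0, 0], [-19.2, -24.2, 0, 0]],
  ],
)

```text
t: 5.15
tcp_pos: [0.5715, 0.133, 0.1845]
tool_rot: [0.056, 0.998, 0.003, 0.001]
force: [-1.9, 8.1, 8.3]
finger_gap: 0.248
gripper_force: 30.7
```

The drag was about 4 N and has risen steadily by about 4 N over the last 95°, so the pad is holding with roughly 80 N. I'll let go now.

Emit:
drive_tool(
  deltas=[
    [[0, 2, -3, 0], [0, 2, -3, 0], [0, 2, -3, 0], [0, 2, -3, 0], [0, 2, -3, 0]],
  ],
  jaw=60,
)

```text
t: 5.57
tcp_pos: [0.5703, 0.1328, 0.185]
tool_rot: [0.055, 0.998, -0.0, -0.0]
force: [0.6, 0.3, -0.5]
finger_gap: 0.703
gripper_force: 0.2
```

Emit:
drive_tool(
  deltas=[
    [[0, 0, -20, 0], [0, 0, -50, 0], [0, 0, -80, 0], [0, 0, -80, 0]],
  ],
)

```text
t: 5.9
tcp_pos: [0.5743, 0.133, 0.2711]
tool_rot: [0.055, 0.998, 0.0, 0.006]
force: [0.2, 0.9, 0.9]
finger_gap: 0.702
gripper_force: 0.0
```

```bash
python3 - <<'E'
from h import *
np.set_printoptions(precision=4,suppress=True)
s=manip.sense();m=vision.camera_model("wrist");im=vision.snapshot("wrist")
print(s["tcp_pos"],s["tool_rot"],s["force"],s["t"])
cv2.imwrite("pics/w2.png",cv2.resize(im[:,:,::-1],(784,588)))
import pickle;pickle.dump(m,open("w2.pkl","wb"))
E
```

```text
[0.5743 0.133  0.2711] [0.0551 0.9985 0.0004 0.0058] [0.2243 0.851  0.8644] 5.9
```

View pics/w2.png

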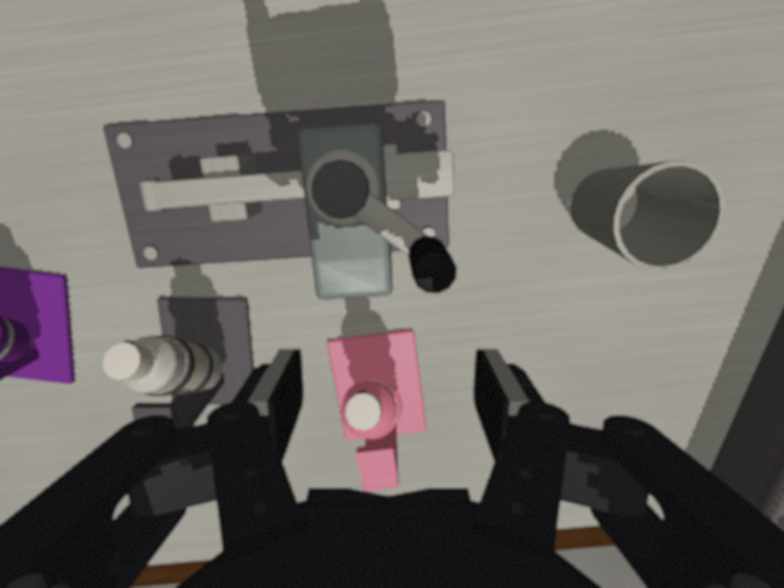

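Knob top is now at (436,270), hub at (341,187), cap top at (123,361); tongs still lie straight. I'll check where the knob ended up and refine the cap position.

```bash
python3 - <<'E'
from h import *
import pickle
np.set_printoptions(precision=4,suppress=True)
m=pickle.load(open("w2.pkl","rb"));m1=pickle.load(open("w1.pkl","rb"))
k=onz("w",np.array((436,270))/1.4,.216,m);print("knob",k,np.degrees(np.arctan2(k[1]-.1118,k[0]-.515)))
print("hub",onz("w",np.array((341,187))/1.4,.172,m))
print("cap w2",onz("w",np.array((123,361))/1.4,.142,m),"w1",onz("w",np.array((167,377))/1.4,.142,m1))
T=lambda c:(np.array(c)+.5)/6-.5+[225,130]
print(tri(ray("w",np.array((123,361))/1.4,m),ray("top",T((540,208)))),tri(ray("w",np.array((167,377))/1.4,m1),ray("top",T((540,208)))))
E
```

```text
knob [0.555  0.1578 0.216 ] 48.997617174941496
hub [0.5146 0.114  0.172 ]
cap w2 [ 0.6153 -0.0551  0.142 ] w1 [ 0.6151 -0.0555  0.142 ]
(array([ 0.6176, -0.0586,  0.137 ]), np.float64(0.000497408611240762)) (array([ 0.6177, -0.0587,  0.1367]), np.float64(0.0004323115803383077))
```

The crank eased back 28° after release, as the holding-at-65 N note predicts. On to the nozzle with shut fingers.

Emit:
drive_tool(
  deltas=[
    [[-11, -37, 0, 0], [-22, -74, 0, 0], [-33, -111, 0, 0], [-44, -148, 0, 0], [-55, -183, 0, 0]],
  ],
  jaw=0,
)

```text
t: 6.37
tcp_pos: [0.6043, -0.0569, 0.2637]
tool_rot: [0.055, 0.998, 0.0, -0.001]
force: [0.3, 0.8, -0.9]
finger_gap: 0.004
gripper_force: 0.0
```

Emit:
drive_tool(
  deltas=[
    [[0, 0, 30, 0], [0, 0, 60, 0], [0, 0, 90, 0], [0, 0, 100, 0], [0, 0, 100, 0]],
  ],
)

```text
t: 6.78
tcp_pos: [0.6022, -0.0545, 0.1612]
tool_rot: [0.055, 0.998, 0.001, -0.005]
force: [0.9, -0.5, 0.9]
finger_gap: 0.002
gripper_force: 0.0
```

Emit:
drive_tool(
  deltas=[
    [[0, 0, 0, 0], [0, 0, 0, 0], [0, 0, 0, 0]],
  ],
)

```text
t: 7.03
tcp_pos: [0.6066, -0.0553, 0.1672]
tool_rot: [0.055, 0.998, -0.0, 0.002]
force: [-0.2, 0.6, 0.3]
finger_gap: 0.005
gripper_force: 0.0
```

```bash
python3 - <<'E'
from h import *
np.set_printoptions(precision=4,suppress=True)
s=manip.sense();a=vision.snapshot("scene");b=vision.snapshot("wrist")
print(s["tcp_pos"],s["tool_rot"],s["force"],s["finger_gap"],s["t"])
a=cv2.resize(a[170:310,200:320],(514,600),interpolation=cv2.INTER_CUBIC);b=cv2.resize(b[:,130:430],(286,400))
c=np.zeros((600,800,3),np.uint8);c[:,:514]=a;c[:400,514:]=b
cv2.imwrite("pics/p1.png",c[:,:,::-1])
E
```

```text
[ 0.6066 -0.0553  0.1672] [ 0.0551  0.9985 -0.0005  0.0019] [-0.157   0.6034  0.3476] 0.004561114103459189 7.0333
```

View pics/p1.png

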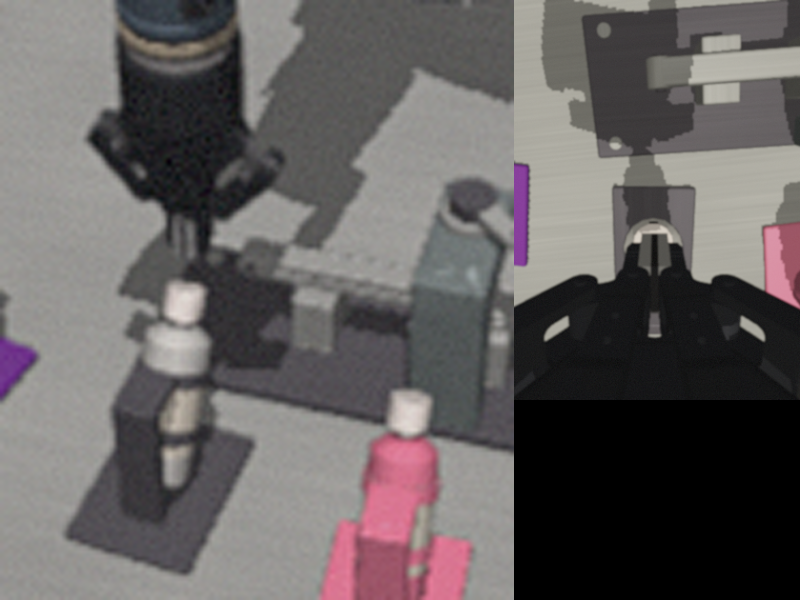

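The fingers (scene crop (187,240), wrist crop (655,250)) are right above the cap (185,300) and laterally centred. I'll lower gently to touch.

Emit:
drive_tool(
  deltas=[
    [[-1, -0.5, 5, 0], [-2, -1.5, 10, 0], [-3, -1.5, 15, 0], [-3, -1.5, 18, 0], [-3, -1.5, 20, 0]],
  ],
)

```text
t: 7.55
tcp_pos: [0.6077, -0.057, 0.1444]
tool_rot: [0.055, 0.998, 0.0, -0.001]
force: [0.1, 0.2, -0.1]
finger_gap: 0.001
gripper_force: 0.0
```

Emit:
drive_tool(
  deltas=[
    [[0, 0, 0, 0], [0, 0, 0, 0], [0, 0, 1, 0], [0, 0, 2, 0], [0, 0, 2, 0]],
  ],
)

```text
t: 7.97
tcp_pos: [0.608, -0.057, 0.1433]
tool_rot: [0.055, 0.998, 0.0, -0.0]
force: [-0.7, -0.4, -0.3]
finger_gap: 0.002
gripper_force: 0.0
```

Emit:
drive_tool(
  deltas=[
    [[-0.5, 0, 0.9, 0], [-1, 0, 1.7, 0], [-1.5, 0, 2.6, 0], [-1.5, 0, 2.6, 0], [-1.5, 0, 2.6, 0]],
  ],
)

```text
t: 8.38
tcp_pos: [0.6095, -0.0572, 0.141]
tool_rot: [0.055, 0.998, -0.0, -0.0]
force: [-1.3, -0.1, 3.4]
finger_gap: 0.001
gripper_force: 1.8
```

Emit:
drive_tool(
  deltas=[
    [[-0.5, 0, 0.9, 0], [-1, 0, 1.7, 0], [-1.5, 0, 2.6, 0], [-1.5, 0, 2.6, 0], [-1.5, 0, 2.6, 0]],
  ],
)

```text
t: 8.8
tcp_pos: [0.6111, -0.0574, 0.1383]
tool_rot: [0.055, 0.998, -0.0, -0.0]
force: [-1.6, -0.4, 5.2]
finger_gap: -0.001
gripper_force: 2.9
```

Emit:
drive_tool(
  deltas=[
    [[-0.5, 0, 0.9, 0], [-1, 0, 1.7, 0], [-1.5, 0, 2.6, 0], [-1.8, 0, 3.1, 0], [-1.8, 0, 3.1, 0]],
  ],
)

```text
t: 9.22
tcp_pos: [0.612, -0.0575, 0.1367]
tool_rot: [0.055, 0.998, -0.0, -0.001]
force: [-6.0, 0.9, 12.7]
finger_gap: -0.002
gripper_force: 7.6
```

Emit:
drive_tool(
  deltas=[
    [[-0.5, 0, 0.9, 0], [-0.5, 0, 0.9, 0], [-0.5, 0, 0.9, 0], [-0.5, 0, 0.9, 0]],
  ],
)

```text
t: 9.55
tcp_pos: [0.6121, -0.0575, 0.1366]
tool_rot: [0.055, 0.998, -0.0, -0.001]
force: [-8.5, 1.2, 18.7]
finger_gap: 0.0
gripper_force: 10.1
```

The force rose to about 20 N with no further travel, so the cap is bottomed. I'll retreat along the axis, then up.

Emit:
drive_tool(
  deltas=[
    [[1.5, 0, -2.6, 0], [3, 0, -5.2, 0], [5, 0, -9, 0], [7, 0, -16, 0], [7, 0, -30, 0]],
  ],
)

```text
t: 9.97
tcp_pos: [0.6049, -0.0564, 0.1626]
tool_rot: [0.055, 0.998, 0.001, -0.002]
force: [-0.0, 0.0, 0.2]
finger_gap: 0.003
gripper_force: 0.0
```

Emit:
drive_tool(
  deltas=[
    [[0, 0, -30, 0], [0, 0, -60, 0], [0, 0, -90, 0], [0, 0, -90, 0], [0, 0, -90, 0]],
  ],
)

```text
t: 10.38
tcp_pos: [0.6079, -0.0572, 0.2562]
tool_rot: [0.055, 0.998, -0.001, 0.003]
force: [0.4, -1.0, -0.7]
finger_gap: 0.001
gripper_force: 0.0
```

Emit:
drive_tool(
  deltas=[
    [[0, 0, 0, 0], [0, 0, 0, 0], [0, 0, 0, 0], [0, 0, 0, 0], [0, 0, 0, 0]],
  ],
)

```text
t: 10.8
tcp_pos: [0.606, -0.0568, 0.253]
tool_rot: [0.055, 0.998, 0.0, -0.001]
force: [-0.1, 0.3, 0.2]
finger_gap: 0.0
gripper_force: 0.0
```

```bash
python3 - <<'E'
from h import *
b=vision.snapshot("wrist");cv2.imwrite("pics/f.png",cv2.resize(b,(784,588))[:,:,::-1])
E
```

```text
(no output)
```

View pics/f.png

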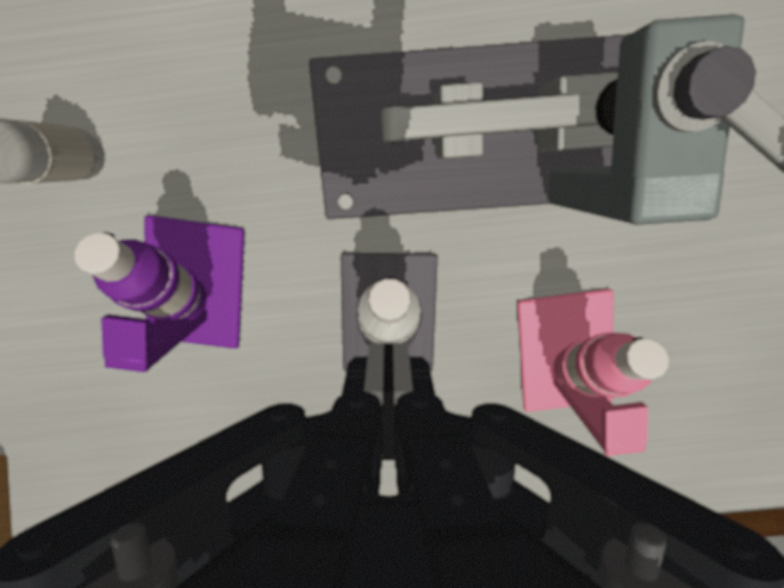

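The cap at (390,299) is back up, the tongs lie straight under the pad (607,105), and the gripper is clear of everything.

```bash
python3 -c "
from station import manip;print(manip.sign_off())"
```

```text
the job is handed in; nothing more can be done
None
```

The job is handed in, though no verdict came back: the tongs are clamped at an estimated 65 N where they lay, the nozzle cap was pressed to its stop and sprang back up, and the arm was clear of everything at hand-in.

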